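# Change over to the fresh push-pull bottle

### The arm

A 7-joint arm with a two-finger parallel gripper is mounted at the origin on a cart in front of the work surface, level with it; the furniture and walls round the work are solid. World frame = base frame: x ahead of the robot, y to its left, z up, the work surface at z = 0. Lengths are in m, angles in rad, forces in N, time in s.
With the tool pointing down it reaches from about 0.425 to 0.925 m from the base axis. Payload 6.8 kg.
Tool frame: the origin (TCP) lies midway between the tips of the shut fingers; the grasp point (between the pads) lies 19 mm behind it (bot.hold_point_z is the distance from the TCP to the grasp point, in m); z points along the fingers, y is the line along which they close (so a half turn about z gives the same grasp; the last joint's range is limited). The gripper opens to 85 mm and grips with 20 to 120 N. Pads are 22 mm wide; open, the fingers measure 114 mm over their backs; the gripper's body (76 mm by 85 mm) begins 54 mm behind the grasp point. The pads swing forward as they close: fully open they stand 13 mm farther back than shut.
Start: joints at [1.102, 0.477, 0.022, 1.555, -0.011, 1.109, -0.083], TCP at [0.238, -0.632, 0.2] pointing down, gripper open.
Joint ranges: [-2.96, 2.96], [-0.34, 2.1], [-1.41, 1.46], [0.24, 2.44], [-1.37, 4.51], [0.17, 1.92], [-2.96, 2.96]. Speed limits (rad/s): [2.39, 2.39, 3.14, 3.14, 3.14, 3.14, 3.14].

### API

Orientations are given as a unit quaternion [w, x, y, z].
In Python, from station import bot gives the robot as it stands. The module is installed in compiled form; this text tells all that it offers.
- The arm moves only by the tool step_arm, never from a script. Its argument "increments" is a list that holds one entry, the list of rows, each a list of 7 numbers: the opening, from -1 (shut) to 1 (fully open), then the shift along the tool's x, y, z in mm, then the turn, a rotation vector about the tool's x, y, z in degrees. In form: [[[grip, x, y, z, ax, ay, az], ...]]. A call has 1 to 10 rows; each row is the pose to reach, as a shift and turn from the pose commanded when the call began, along the tool's axes at that moment; what a row does not reach only later rows make up. A row lasts 1/12 s, in which the tool goes at most 41.7 mm and 7.16 degrees, less where a joint would pass 70% of its speed; a pose out of reach is approached as far as the arm can. A call with a gripper value outside its range is refused whole. The fingers move at their own pace and stop on an object; "force" is the grip in N (left out, the last holds). Time passes only in rows, so rows that repeat a pose let the fingers close. It gives the time, the measured TCP pose, the force, the opening and the grip force at its end, in the units of the state.
- bot.get_obs(): the state, without advancing time (a new reading comes with each control period).
- bot.read_camera(name): name is "scene" or "top"; returns a dict with "image" (400x640x3 uint8, red, green, blue), "camera_matrix" (3x3 intrinsics, pixels), "R" (3x3) and "t" (3): a world point X has camera coordinates R X + t. Camera axes: x right, y down, z forward; pixel columns grow to the right and rows downward; lengths in m; the calibration is good to about 2 mm. A picture is of the moment at which its call begins. There is no depth.
- bot.hand_in(): hands the job in; it is judged then, once.
The state is a dict: "t": time; "q": joint angles; "joint_vel": joint speeds; "joint_torque": joint torques, N m; "eef_pos": TCP position; "tool_rot": TCP orientation; "contact_force": force on the tool from outside, world axes, zero at the start; "torque": the same for the moment, N m; "gripper_width": opening from 0.0 (shut) to 1.0 (fully open); "grasp_force": force on a finger pad.
Only numpy, scipy, OpenCV 4.12 (cv2) and the standard library are available. Lean on these libraries where they do the work, as an engineer would, in place of code of your own. Each camera call takes 0.05 s, during which the arm holds its last target. There are 200 camera calls.

### The job

Change over from the used bottle (red cap, standing open) to the fresh one (blue cap): press the treadle at the side of the bottle station down to its stop so that the clear cover swings up and stays up, then push the red cap gently down along its leaning bottle, with the closed fingertips rather than a tight grip, until it is fully home and pull the blue cap straight out until it is fully open. Do not force the red cap or the treadle against its stop, keep the white-capped spare closed, leave the cover up, and do not disturb the other things on the worktop.

Things in the scene. Friction and masses are not known exactly. Their poses are not given: they have to be found in the camera images.
- station: white and grey station fixed to the worktop; origin on the worktop under the middle slot; +x to its back, y along the row, z up. Base 12 mm thick, x -82 to +82, y -238 to +132 mm. Slots at y = -70, 0, +70 mm hold the bottles, leaning 30 degrees to its front (-x). Cover posts at y = +-119 mm, x 23 to 49 mm, rise to 193 mm
- treadle (a joint): angle in rad of the dark steel treadle at the station's right (-y) side: 0 = up (cover shut), 0.35 = down on its stop (cover fully up). Sprung and stiff: about 8 N at the pad; its catch keeps it where it is left. Over 60 N spoils it
- treadle_pad (a point): centre of the ribbed rubber pad on top of the treadle, 50 mm wide, 44 mm long; it stands about 57 mm over the worktop when up and sinks about 20 mm; the treadle is hinged at its back, 62 mm behind this point
- cover (a joint): angle in rad of the clear cover over the caps: 0 = shut, about 2.17 = standing up behind the bottles. Geared to the treadle
- cover_edge (a point): middle of the cover's aluminium front edge, 218 mm wide; the cover is hinged at the top of the posts, 90 mm from this edge, and its edge swings up and back on that radius
- cap_red_top (a point): centre of the flat top of the red cap; +z is the cap's axis, out of the bottle, leaning 30 degrees from vertical to the station's front; y runs along the row. Ribbed cylinder 26 mm across, 26 mm long (below this point); this one starts up (open, 6 to 9 mm)
- cap_blue_top (a point): centre of the flat top of the blue cap; +z is the cap's axis, out of the bottle, leaning 30 degrees from vertical to the station's front; y runs along the row. Ribbed cylinder 26 mm across, 26 mm long (below this point); this one starts home (closed). The bottle's 34 mm wide shoulder begins 30 mm below this point: keep the fingertips above it
- cap_white_top (a point): centre of the flat top of the white cap; +z is the cap's axis, out of the bottle, leaning 30 degrees from vertical to the station's front; y runs along the row. Ribbed cylinder 26 mm across, 26 mm long (below this point); this one is the spare and stays home
- cap_red (a joint): height in m of the red push-pull cap along its leaning axis: 0 = fully home (closed), 0.009 = fully up (open). A friction detent grips it everywhere: it takes about 7 N to move, stays where it is left, and comes to a hard stop at either end. Over 60 N from the fingers (squeeze included) spoils it
- cap_blue (a joint): height in m of the blue push-pull cap along its leaning axis: 0 = fully home (closed), 0.009 = fully up (open). A friction detent grips it everywhere: it takes about 7 N to move, stays where it is left, and comes to a hard stop at either end
- cap_white (a joint): height in m of the white push-pull cap along its leaning axis: 0 = fully home (closed), 0.009 = fully up (open). A friction detent grips it everywhere: it takes about 7 N to move, stays where it is left, and comes to a hard stop at either end
- alcohol: small white alcohol bottle with a blue cap, 41 mm across, 92 mm tall, standing loose; origin under its centre
- gauze: flat white gauze packet 59x83x12 mm, lying loose; origin under its centre, long side along y
- tape: roll of tape 44 mm across, 19 mm tall, lying loose; origin under its centre
- red_pen: red and white ball pen 143 mm long along y, 9 mm thick, lying loose; origin under its centre
- thermo: white clinical thermometer 18x122x13 mm, long along y, lying loose; origin under its centre
- clamp: green limb electrode clamp 28x93x37 mm, long along y, lying loose; origin under its centre
- paste: white paste tube with a blue cap 40x124x24 mm, long along y, lying loose; origin under its middle

How it is judged:
On the way:
1. the treadle is down on its stop and the cover is up (value of joint treadle above 0.32 rad and value of joint cover above 1.9 rad), for 0.2 s.
At the end, for the whole second after the job is handed in: the treadle is down (over 0.32 rad) and the cover up (over 1.9 rad), the red cap is home (under 1.5 mm), the blue cap is fully up (over 7.5 mm) and the white cap is home (under 1.5 mm) (all of step 1 and value of joint each of cap_red, cap_white below 0.0015 m and value of joint cap_blue above 0.0075 m); the robot touches nothing.
It fails at once if the white spare cap is pulled up by more than 4 mm (value of joint cap_white above 0.004 m).
It fails at once if the red cap is forced: over 60 N between fingers and cap (contact force between the fingers and cap_red above 60 N).
It fails at once if the treadle is forced: over 60 N between fingers and treadle (contact force between the fingers and treadle above 60 N).
It fails at once if one of the loose things on the worktop (alcohol bottle, gauze packet, tape roll, red pen, thermometer, green clamp, paste tube) is moved by more than 25 mm (distance of any of alcohol, gauze, tape, red_pen, thermo, clamp, paste from where it was at the start of the episode above 0.025 m).
It also fails if it takes over 64 s, if anything falls off the work surface, if the arm or the gripper's body presses on something with over 40 N, if the wrist force passes 120 N, or if a joint passes its speed limit or range.

## Working session

There is one attempt and no reset: what is moved stays moved. The work goes in short steps, Python scripts to look and compute and a tool call to move; the robot and the scene stay as the last step left them, time stands still between calls to the robot, and variables do not carry over. Pictures are saved under pics/ and viewed, at most 10 in all, crops included, and the job is handed in when it is done.

Besides the shell and the picture viewer there is one more tool, called after "Request:" as name(argument=value, ...) on one line, values as JSON. step_arm: Moves the arm, as the interface text tells. Its arguments: {"type":"object","properties":{"increments":{"type":"array"},"force":{"type":"number"}},"required":["increments"]}

```bash
mkdir -p pics; python3 - <<'E'
from station import bot
import cv2,pickle
o=bot.get_obs(); print(o)
for n in("scene","top"):
    c=bot.read_camera(n); pickle.dump(c,open(n+".pkl","wb"))
    cv2.imwrite(f"pics/{n}0.png",c["image"][:,:,::-1]); print(n,c["camera_matrix"],c["R"],c["t"])
E
```

```text
{'t': 0.0, 'q': array([ 1.10189444,  0.47779721,  0.02236513,  1.55643149, -0.01151242,
        1.10931988, -0.08306432]), 'joint_vel': array([ 0.0009813 , -0.00013113,  0.00104412, -0.00196329,  0.00044054,
        0.00200775,  0.00035958]), 'joint_torque': array([ 8.20385485e-04, -5.96439207e+01,  1.60770804e+00, -2.81196213e+01,
        1.23272126e-02,  9.26942274e-03,  3.08589608e-05]), 'eef_pos': array([ 0.23803475, -0.63094645,  0.19883664]), 'tool_rot': array([-8.84162682e-04,  9.83768786e-01,  1.79438405e-01, -2.30531990e-04]), 'contact_force': array([-0.25604414, -0.04556635,  0.60423154]), 'torque': array([0.00612515, 0.01114672, 0.00892085]), 'grasp_force': 0.0, 'gripper_width': 1.0009575469344345}
scene [[517.59528254   0.         322.40333043]
 [  0.         517.59528254 194.35296238]
 [  0.           0.           1.        ]] [[-0.6989588  -0.71515775  0.00244833]
 [-0.34231572  0.33155224 -0.87914337]
 [ 0.62791445 -0.61532309 -0.47655109]] [0.36884927 0.29474475 1.34763749]
top [[365.63059763   0.         328.31662202]
 [  0.         365.63059763 204.82626697]
 [  0.           0.           1.        ]] [[-0.02289979 -0.99972883 -0.00422787]
 [-0.99432186  0.02321513 -0.10385128]
 [ 0.10392127  0.00182569 -0.99458385]] [-0.00409786  0.53563344  1.32121788]
```

View pics/scene0.png

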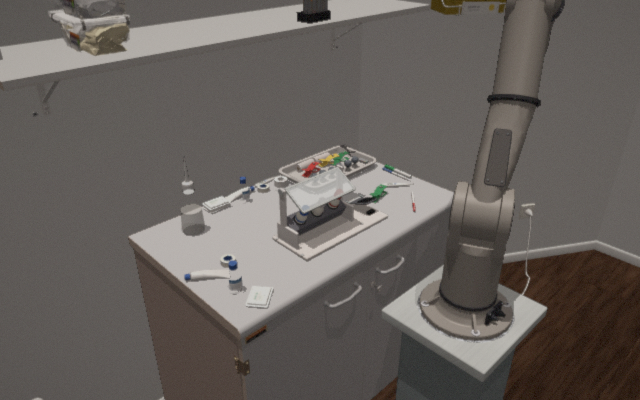

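View pics/top0.png

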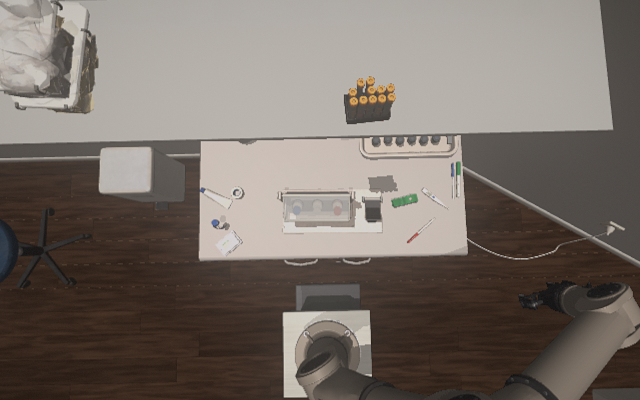

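Scene: the station is around top pixels (280-382, 190-233), with the treadle at about (372, 208). The caps sit under the cover at about (297/315/337, 210). I'll enlarge both views.

```bash
python3 - <<'E'
import cv2
a=cv2.imread("pics/top0.png")[180:245,270:400]; b=cv2.imread("pics/scene0.png")[155:260,260:430]
a=cv2.resize(a,None,fx=6,fy=6,interpolation=cv2.INTER_CUBIC);cv2.imwrite("pics/t1.png",a)
b=cv2.resize(b,None,fx=4.7,fy=4.7,interpolation=cv2.INTER_CUBIC);cv2.imwrite("pics/s1.png",b)
E
```

```text
(no output)
```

View pics/t1.png

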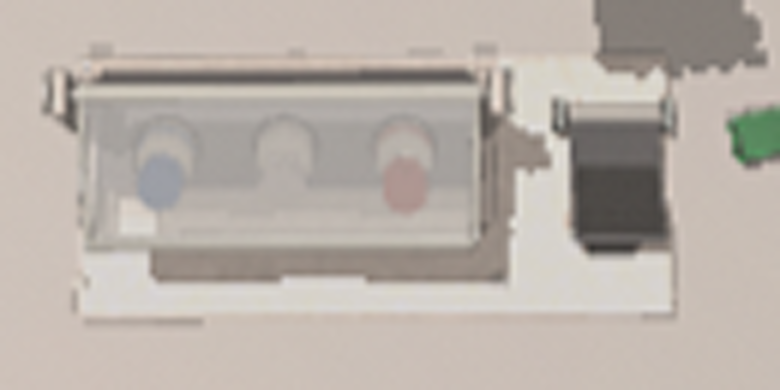

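View pics/s1.png

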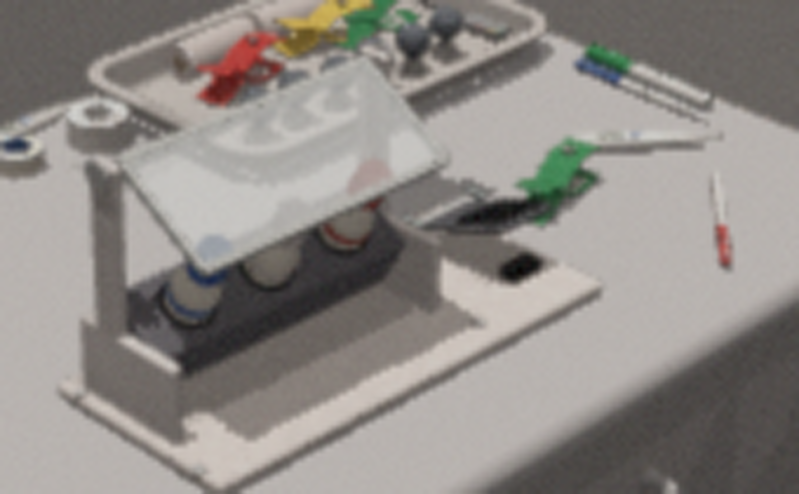

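The enlarged crops show, left to right (+y to -y): blue cap at (160,182), white in the middle, and red at (405,186). The treadle pad centre is near (617,203). Base corners are at (82,315) and (674,314) in the top crop, and (600,288) and (215,482) in the scene crop. Next is the fit.

```bash
cat > h.py <<'E'
import numpy as np,pickle
from scipy.optimize import least_squares
C={n:pickle.load(open(n+".pkl","rb")) for n in("scene","top")}
def proj(n,X):
    c=C[n]; p=c["camera_matrix"]@(c["R"]@X+c["t"]); return p[:2]/p[2]
def T(u,v): return ("top",np.array([(u+.5)/6-.5+270,(v+.5)/6-.5+180]))
def S(u,v): return ("scene",np.array([(u+.5)/4.7-.5+260,(v+.5)/4.7-.5+155]))
def tri(*obs,x0=(.6,0,.1)):
    r=least_squares(lambda X:np.concatenate([proj(n,X)-p for n,p in obs]),x0); return r.x,np.sqrt(2*r.cost)
def ray(o,z):
    c=C[o[0]]; d=c["R"].T@np.linalg.solve(c["camera_matrix"],np.r_[o[1],1]); o0=-c["R"].T@c["t"]; return o0+d*(z-o0[2])/d[2]
E
python3 - <<'E'
from h import *
red=tri(T(405,186),S(373,172)); blue=tri(T(160,182),S(215,245)); print("red",red,"blue",blue)
corn=[(T(82,315),(-82,132,12)),(T(674,314),(-82,-238,12)),(S(600,288),(-82,-238,12)),(S(218,482),(-82,132,12)),(S(62,385),(82,132,12)),(T(58,92),(36,119,193)),(T(500,92),(36,-119,193))]
def W(p,L):
    x,y,a=p;L=np.array(L)/1000;c,s=np.cos(a),np.sin(a);return np.array([x+c*L[0]-s*L[1],y+s*L[0]+c*L[1],L[2]])
r=least_squares(lambda p:np.concatenate([proj(o[0],W(p,L))-o[1] for o,L in corn]),[.6,0,0],loss='soft_l1')
print(r.x,[np.round(proj(o[0],W(r.x,L))-o[1],1) for o,L in corn])
def loc(X):
    x,y,a=r.x;d=X-[x,y,0];c,s=np.cos(a),np.sin(a);return np.round(1000*np.array([c*d[0]+s*d[1],-s*d[0]+c*d[1],d[2]]),1)
pad=ray(T(617,204),.057); print("red",loc(red[0]),"blue",loc(blue[0]),"pad",pad,loc(pad))
np.save("pose.npy",r.x)
E
```

```text
red (array([ 0.50310099, -0.04683709,  0.13308056]), np.float64(0.5190429941706077)) blue (array([0.50877784, 0.09188464, 0.12984401]), np.float64(0.5808086098166142))
[ 0.51632936  0.02260281 -0.01734123] [array([-0.8,  0.8]), array([0.4, 0.4]), array([ 0.8, -1.9]), array([0.1, 0.7]), array([-1.5, -1. ]), array([ 0.2, -0.1]), array([-0.1, -0.5])]
red [-12.  -69.7 133.1] blue [ -8.8  69.1 129.8] pad [ 0.49696982 -0.17447661  0.057     ] [ -15.9 -197.4   57. ]
```

```bash
cat >> h.py <<'E'
from scipy.spatial.transform import Rotation as Ro
def inc(pos,lean=0):
    "increments (mm, deg) from the measured pose to a TCP position, tool x along station x, lean deg"
    from station import bot
    o=bot.get_obs(); w,x,y,z=o["tool_rot"]; R=Ro.from_quat([x,y,z,w])
    yaw=np.load("pose.npy")[2]
    G=Ro.from_euler("z",yaw)*Ro.from_euler("y",-np.radians(lean))*Ro.from_euler("x",np.pi)
    print("inc mm",np.round(R.inv().apply(np.array(pos)-o["eef_pos"])*1000,1),"deg",np.round(np.degrees((R.inv()*G).as_rotvec()),1),
     "eef",np.round(o["eef_pos"],4),"F",np.round(o["contact_force"],1),"q",np.round(o["q"],2))
E
python3 - <<'E'
from h import *
inc([.497,-.174,.11])
E
```

```text
inc mm [ 403.6 -336.    89.4] deg [-0.1  0.  21.7] eef [ 0.238  -0.631   0.1989] F [-0.5 -0.1 -0.5] q [ 1.1   0.48  0.02  1.56 -0.01  1.11 -0.08]
```

Request:
step_arm(increments=[[[-1,40,-33,0,0,0,3],[-1,80,-66,0,0,0,6],[-1,120,-100,0,0,0,9],[-1,160,-133,0,0,0,12],[-1,200,-166,0,0,0,15],[-1,232,-193,0,0,0,17],[-1,264,-220,0,0,0,19],[-1,296,-246,0,0,0,21],[-1,328,-273,0,0,0,21.7],[-1,360,-300,0,0,0,21.7]]], force=30)

```text
t: 0.93
eef_pos: [0.4441, -0.2671, 0.1997]
tool_rot: [0.0, 1.0, -0.009, -0.0]
contact_force: [1.0, -1.2, -0.5]
gripper_width: -0.005
grasp_force: 0.0
```

```bash
python3 -c "
from h import *
inc([.497,-.174,.1])"
```

```text
inc mm [ 51.2 -94.1  99.7] deg [ 0.   0.  -0.1] eef [ 0.4441 -0.2671  0.1997] F [ 1.  -1.2 -0.5] q [ 0.5   0.22 -0.1   1.92  0.03  1.   -1.19]
```

Request:
step_arm(increments=[[[-1,25,-40,0,0,0,0],[-1,45,-75,0,0,0,0],[-1,51,-94,0,0,0,0],[-1,51,-94,30,0,0,0],[-1,51,-94,70,0,0,0],[-1,51,-94,100,0,0,0],[-1,51,-94,100,0,0,0],[-1,51,-94,100,0,0,0]]])

```text
t: 1.6
eef_pos: [0.4951, -0.1756, 0.0988]
tool_rot: [-0.001, 1.0, -0.009, -0.002]
contact_force: [1.1, 0.3, 0.5]
gripper_width: -0.0
grasp_force: 0.0
```

```bash
python3 -c "
from h import *
inc([.497,-.174,.06])"
```

```text
inc mm [ 2.  -1.6 38.8] deg [-0.1  0.2 -0. ] eef [ 0.4951 -0.1756  0.0988] F [1.1 0.3 0.5] q [ 0.35  0.37 -0.15  1.99  0.08  0.79 -1.44]
```

Request:
step_arm(increments=[[[-1,2,-1,20,0,0,0],[-1,2,-1,36,0,0,0],[-1,2,-1,42,0,0,0],[-1,2,-1,46,0,0,0],[-1,2,-1,50,0,0,0],[-1,2,-1,54,0,0,0],[-1,2,-1,54,0,0,0]]])

```text
t: 2.18
eef_pos: [0.4987, -0.1752, 0.0461]
tool_rot: [0.0, 1.0, -0.009, 0.0]
contact_force: [-0.2, 0.2, -0.2]
gripper_width: 0.004
grasp_force: 0.0
```

```bash
cat > look.py <<'E'
import sys,cv2,pickle
from station import bot
k=sys.argv[1]
s=bot.read_camera("scene");t=bot.read_camera("top")
pickle.dump(s,open("scene.pkl","wb"));pickle.dump(t,open("top.pkl","wb"))
f=lambda i,z:cv2.resize(i[:,:,::-1],None,fx=z,fy=z,interpolation=cv2.INTER_CUBIC)
a=f(t["image"][170:240,270:400],4);b=f(s["image"][135:260,260:430],4)
import numpy as np
o=np.zeros((a.shape[0]+b.shape[0],max(a.shape[1],b.shape[1]),3),np.uint8)
o[:a.shape[0],:a.shape[1]]=a;o[a.shape[0]:,:b.shape[1]]=b
cv2.imwrite(f"pics/{k}.png",o[:800])
print(o.shape,np.round(bot.get_obs()["contact_force"],1))
E
sed -i 's/a=f(t\["image"\]\[170:240/a=f(t["image"][180:240/; s/270:400\],4/270:400],4/; s/\[135:260/[150:238/' look.py
python3 look.py p1
```

```text
(592, 680, 3) [-0.4 -0.3  0.5]
```

View pics/p1.png

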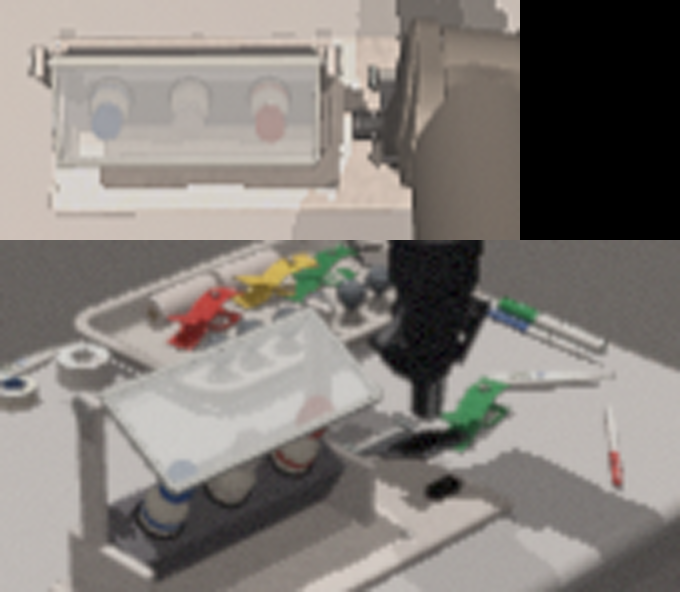

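```bash
python3 -c "
from h import *
for X in ([.4987,-.1752,.0461],[.497,-.174,.057],[.475,-.174,.057],[.519,-.174,.057],[.497,-.174,.03]):
    p=proj('scene',np.array(X)); print(X,(p-[260,150])*4+[0,240], proj('top',np.array(X)))
from station import bot
print(bot.get_obs()['eef_pos'])
"
```

```text
[0.4987, -0.1752, 0.0461] [422.30611824 447.53850409] [372.25148614 213.34384664]
[0.497, -0.174, 0.057] [423.42559333 437.42113664] [372.28394278 213.57804152]
[0.475, -0.174, 0.057] [443.26422714 446.61591117] [372.50069845 219.68216878]
[0.519, -0.174, 0.057] [403.8995509  428.37124141] [372.06793901 207.49508899]
[0.497, -0.174, 0.03] [422.07135091 465.31697247] [371.43569626 214.16655548]
[ 0.49878832 -0.17513536  0.04631281]
```

The tip should project at about (422,448), but the visible dark finger ends near (428,415). I'll zoom in to resolve that.

```bash
python3 -c "
import pickle,cv2
i=pickle.load(open('scene.pkl','rb'))['image'][215:285,330:400][:50,:,::-1]
cv2.imwrite('pics/z.png',cv2.convertScaleAbs(cv2.resize(i,None,fx=10,fy=10,interpolation=cv2.INTER_CUBIC),alpha=1.6,beta=20))"
python3 -c "
import pickle,cv2
i=pickle.load(open('scene.pkl','rb'))['image'][180:230,335:405][:,:,::-1]
cv2.imwrite('pics/z.png',cv2.convertScaleAbs(cv2.resize(i,None,fx=10,fy=10,interpolation=cv2.INTER_CUBIC),alpha=1.6,beta=20))"
```

```text
(no output)
```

View pics/z.png

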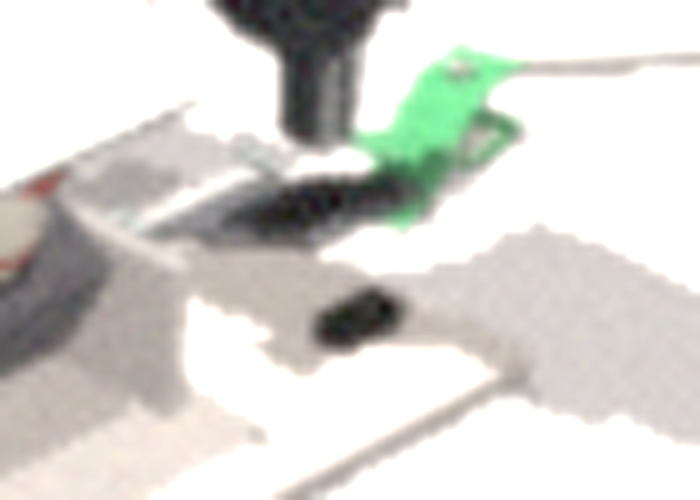

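The pad is at full-image (368,200) as predicted. The visible tip is at (366.5,194), so it's still above the pad, which fits the zero force. I'll descend in small steps and watch the force.

Request:
step_arm(increments=[[[-1,0,0,3,0,0,0],[-1,0,0,6,0,0,0],[-1,0,0,9,0,0,0],[-1,0,0,9,0,0,0]]])

```text
t: 2.62
eef_pos: [0.498, -0.1749, 0.0362]
tool_rot: [-0.0, 1.0, -0.009, -0.0]
contact_force: [-0.0, 0.1, -0.3]
gripper_width: 0.002
grasp_force: 0.0
```

Request:
step_arm(increments=[[[-1,0,0,3,0,0,0],[-1,0,0,6,0,0,0],[-1,0,0,6,0,0,0]]])

```text
t: 2.87
eef_pos: [0.498, -0.1749, 0.0301]
tool_rot: [-0.0, 1.0, -0.009, -0.0]
contact_force: [0.2, 0.0, 0.4]
gripper_width: -0.006
grasp_force: 0.0
```

```bash
python3 -c "
from station import bot
print(bot.hold_point_z)
import pickle,cv2
c=bot.read_camera('scene');pickle.dump(c,open('scene.pkl','wb'));print(bot.get_obs()['eef_pos'],bot.get_obs()['contact_force'])
i=c['image'][180:230,335:405][:,:,::-1]
cv2.imwrite('pics/z2.png',cv2.convertScaleAbs(cv2.resize(i,None,fx=10,fy=10,interpolation=cv2.INTER_CUBIC),alpha=1.2,beta=0))"
```

```text
0.0187
[ 0.49816107 -0.17493707  0.03040638] [0.15718783 0.21740209 0.82343448]
```

View pics/z2.png

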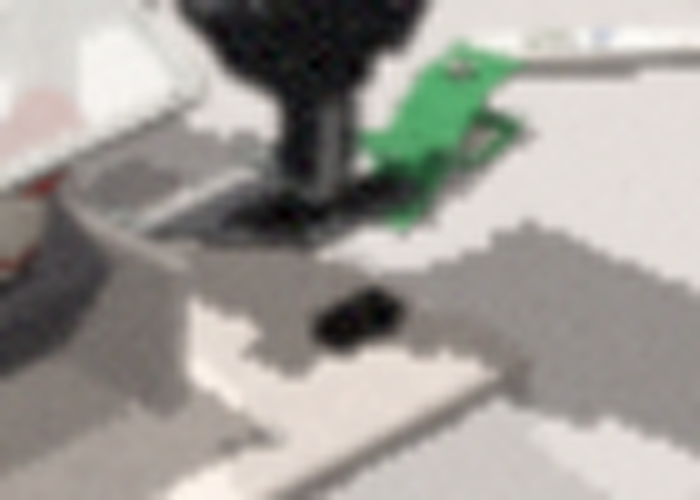

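Tip is now at the pad surface, (318,200) in the crop, while the reported TCP z is 30 mm. So the real tip sits about 22-25 mm short of the reported TCP. I'll keep going in small steps.

Request:
step_arm(increments=[[[-1,0,0,2,0,0,0],[-1,0,0,4,0,0,0],[-1,0,0,6,0,0,0],[-1,0,0,6,0,0,0]]])

```text
t: 3.25
eef_pos: [0.4981, -0.1751, 0.0249]
tool_rot: [0.0, 1.0, -0.009, -0.0]
contact_force: [-2.0, 0.2, 3.7]
gripper_width: 0.0
grasp_force: 1.5
```

Request:
step_arm(increments=[[[-1,0,0,2,0,0,0],[-1,0,0,4,0,0,0],[-1,0,0,6,0,0,0],[-1,0,0,8,0,0,0],[-1,0,0,8,0,0,0]]])

```text
t: 3.67
eef_pos: [0.4974, -0.1752, 0.0168]
tool_rot: [0.0, 1.0, -0.009, -0.001]
contact_force: [-2.1, 1.0, 3.7]
gripper_width: 0.002
grasp_force: 1.8
```

Request:
step_arm(increments=[[[-1,0,0,2,0,0,0],[-1,0,0,4,0,0,0],[-1,0,0,6,0,0,0],[-1,0,0,6,0,0,0]]])

```text
t: 4.0
eef_pos: [0.497, -0.1753, 0.0105]
tool_rot: [0.0, 1.0, -0.009, -0.001]
contact_force: [-2.9, -0.2, 2.6]
gripper_width: -0.002
grasp_force: 1.2
```

```bash
python3 look.py p2
```

```text
(592, 680, 3) [ 0.5 -0.3 -0.9]
```

View pics/p2.png

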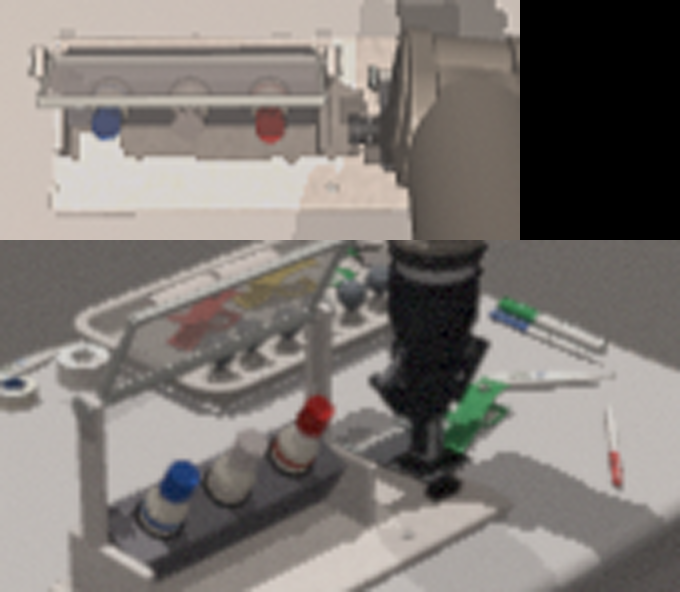

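The cover is swinging up, about halfway. The caps are now seen plainly: blue at (181,475) and red at (316,412) in the lower crop. I'll keep pressing.

Request:
step_arm(increments=[[[-1,0,0,1.5,0,0,0],[-1,0,0,3,0,0,0],[-1,0,0,4.5,0,0,0],[-1,0,0,4.5,0,0,0]]])

```text
t: 4.43
eef_pos: [0.4981, -0.1751, 0.0062]
tool_rot: [0.0, 1.0, -0.009, -0.0]
contact_force: [-2.7, -0.9, 2.9]
gripper_width: -0.001
grasp_force: 1.6
```

Request:
step_arm(increments=[[[-1,0,0,1.5,0,0,0],[-1,0,0,3,0,0,0],[-1,0,0,3,0,0,0]]])

```text
t: 4.68
eef_pos: [0.4979, -0.1751, 0.0044]
tool_rot: [0.0, 1.0, -0.009, -0.001]
contact_force: [-7.1, 0.9, 17.7]
gripper_width: -0.006
grasp_force: 8.8
```

On its stop at about 18 N. I'll lift away and look.

Request:
step_arm(increments=[[[-1,0,0,-20,0,0,0],[-1,0,0,-55,0,0,0],[-1,0,0,-95,0,0,0],[-1,-20,30,-130,0,0,0],[-1,-25,70,-165,0,0,0],[-1,-25,110,-195,0,0,0],[-1,-25,110,-195,0,0,0],[-1,-25,110,-195,0,0,0]]])

```text
t: 5.35
eef_pos: [0.4727, -0.2917, 0.2028]
tool_rot: [0.003, 1.0, -0.013, 0.004]
contact_force: [1.0, -1.4, 0.4]
gripper_width: 0.004
grasp_force: 0.0
```

```bash
cat > look2.py <<'E'
import sys,cv2,pickle
import numpy as np
from station import bot
k=sys.argv[1]
s=bot.read_camera("scene");t=bot.read_camera("top")
pickle.dump(s,open("scene.pkl","wb"));pickle.dump(t,open("top.pkl","wb"))
f=lambda i:cv2.resize(i[:,:,::-1],None,fx=5,fy=5,interpolation=cv2.INTER_CUBIC)
# top crop origin (270,183) h45 ; scene crop origin (270,155) h75 below it at row 225; scale 5
o=np.vstack([f(t["image"][183:228,270:400]),f(s["image"][155:230,270:400])])
cv2.imwrite(f"pics/{k}.png",o)
E
cat >> h.py <<'E'
def T5(u,v): return ("top",np.array([(u+.5)/5-.5+270,(v+.5)/5-.5+183]))
def S5(u,v): return ("scene",np.array([(u+.5)/5-.5+270,(v-225+.5)/5-.5+155]))
E
python3 look2.py p3; python3 -c "
from h import *
inc([.5,-.05,.2])"
```

```text
inc mm [  23.5 -235.9   -1.4] deg [ 0.  -0.1 -0.1] eef [ 0.4719 -0.2854  0.1987] F [ 0.4  0.7 -0.4] q [ 0.52  0.28 -0.11  1.85  0.04  1.01 -1.19]
```

View pics/p3.png

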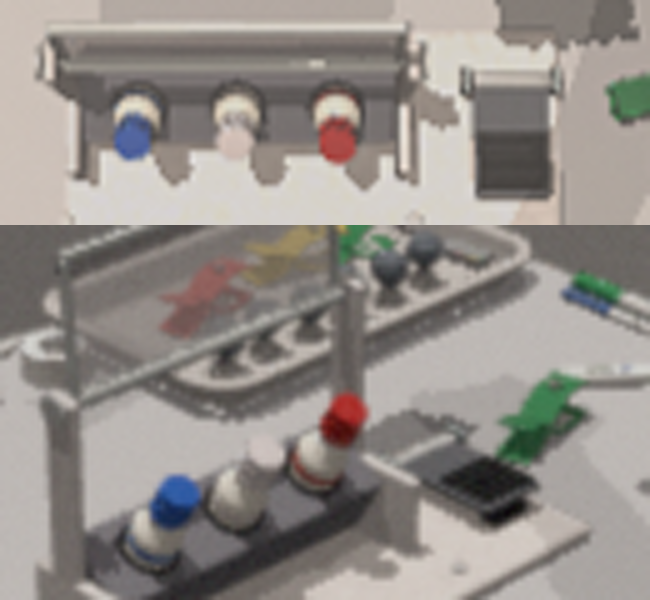

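Cover is fully up and the treadle is down. Caps: blue at top (131,142) / scene (178,500), red at top (337,145) / scene (343,420). I'll locate both caps accurately by fitting a projected cylinder to the colour masks.

```bash
cat > caps.py <<'E'
from h import *
import cv2
yaw=np.load("pose.npy")[2]
A=Ro.from_euler("z",yaw)*Ro.from_euler("y",-np.pi/6)   # cap frame
th=np.linspace(0,2*np.pi,36)
cyl=np.array([[.013*np.cos(t),.013*np.sin(t),z] for z in(0,-.026) for t in th])
roi={"top":(285,355,200,220),"scene":(285,350,225-40,225)}
roi["scene"]=(290,350,185,225)
def mask(n,col):
    im=C[n]["image"].astype(float); r,g,b=im[...,0],im[...,1],im[...,2]
    m=(r>1.6*g)&(r>70) if col=="red" else (b>1.35*r)&(b>70)
    u0,u1,v0,v1=roi[n]; z=np.zeros_like(m); z[v0:v1,u0:u1]=m[v0:v1,u0:u1]
    k,l,st,ce=cv2.connectedComponentsWithStats(z.astype(np.uint8),connectivity=4)
    i=1+np.argmax(st[1:,4]); return ce[i],st[i]
def hullc(n,X):
    p=np.array([proj(n,X+A.apply(c)) for c in cyl],np.float32); h=cv2.convexHull(p); m=cv2.moments(h)
    return np.array([m["m10"],m["m01"]])/m["m00"],m["m00"]
def fit(col):
    obs={n:mask(n,col) for n in("top","scene")}
    r=least_squares(lambda X:np.concatenate([hullc(n,X)[0]-obs[n][0] for n in obs]),[.5,0,.13],diff_step=1e-4)
    print(col,np.round(r.x,4),"res",np.round(r.fun,2),[(list(obs[n][1]),round(hullc(n,r.x)[1])) for n in obs]); return r.x
if __name__=="__main__":
    R=fit("red");B=fit("blue"); yl=A.apply([0,1,0]); print("sep along row",(B-R)@yl,"along x",(B-R)@A.apply([1,0,0]),"along axis",(B-R)@A.apply([0,0,1]))
E
python3 caps.py
```

```text
red [ 0.4976 -0.0457  0.1366] res [ 0.15  0.16 -0.2  -0.02] [([np.int32(334), np.int32(207), np.int32(7), np.int32(8), np.int32(49)], 66), ([np.int32(334), np.int32(188), np.int32(9), np.int32(11), np.int32(69)], 85)]
blue [0.5033 0.0939 0.1309] res [ 0.15  0.15 -0.18 -0.02] [([np.int32(293), np.int32(206), np.int32(7), np.int32(9), np.int32(49)], 65), ([np.int32(300), np.int32(205), np.int32(10), np.int32(11), np.int32(82)], 93)]
sep along row 0.13967984557004293 along x -4.7625491655376925e-05 along axis -0.006592439171790522
```

Consistent: row separation is 139.7 mm (140 expected) and red is 6.6 mm open. Next is the standoff above red, leaning 30°.

```bash
python3 -c "
from h import *
inc([.4776,-.0457,.1712],30);inc([.45,-.0457,.24],30)"
```

```text
inc mm [   0.9 -239.7   27.3] deg [ 0.1 29.9 -0.1] eef [ 0.4719 -0.2854  0.1987] F [ 0.4  0.7 -0.4] q [ 0.52  0.28 -0.11  1.85  0.04  1.01 -1.19]
inc mm [ -26.5 -239.2  -41.5] deg [ 0.1 29.9 -0.1] eef [ 0.4719 -0.2854  0.1987] F [ 0.4  0.7 -0.4] q [ 0.52  0.28 -0.11  1.85  0.04  1.01 -1.19]
```

Request:
step_arm(increments=[[[-1,-10,-30,-20,0,3,0],[-1,-20,-60,-42,0,6,0],[-1,-27,-90,-42,0,10,0],[-1,-27,-120,-42,0,15,0],[-1,-27,-150,-42,0,20,0],[-1,-27,-180,-42,0,25,0],[-1,-27,-210,-42,0,30,0],[-1,-27,-239,-42,0,30,0],[-1,-27,-239,-42,0,30,0],[-1,-27,-239,-42,0,30,0]]])

```text
t: 6.28
eef_pos: [0.4478, -0.0425, 0.2393]
tool_rot: [0.002, 0.966, -0.006, 0.258]
contact_force: [0.2, -0.7, -0.9]
gripper_width: 0.002
grasp_force: 0.0
```

```bash
python3 -c "
from h import *
inc([.4776,-.0457,.1712],30)"
```

```text
inc mm [-8.1  2.7 73.8] deg [-0.1  0.1  0.3] eef [ 0.4478 -0.0425  0.2393] F [ 0.2 -0.7 -0.9] q [ 0.42 -0.22 -0.41  2.38 -0.17  0.44 -1.46]
```

Request:
step_arm(increments=[[[-1,-8,3,30,0,0,0],[-1,-8,3,60,0,0,0],[-1,-8,3,74,0,0,0],[-1,-8,3,74,0,0,0],[-1,-8,3,74,0,0,0]]])

```text
t: 6.7
eef_pos: [0.4782, -0.0488, 0.171]
tool_rot: [0.002, 0.966, -0.009, 0.257]
contact_force: [-0.7, 0.1, 0.2]
gripper_width: -0.0
grasp_force: 0.0
```

```bash
python3 look2.py p4; python3 -c "
from h import *
inc([.4976,-.0457,.1366],30)"
```

```text
inc mm [-1.8 -3.7 40.6] deg [ 0.  -0.  -0.1] eef [ 0.4788 -0.049   0.1726] F [-0.3  0.3  0.6] q [ 0.5  -0.02 -0.53  2.41  0.08  0.23 -1.7 ]
```

View pics/p4.png

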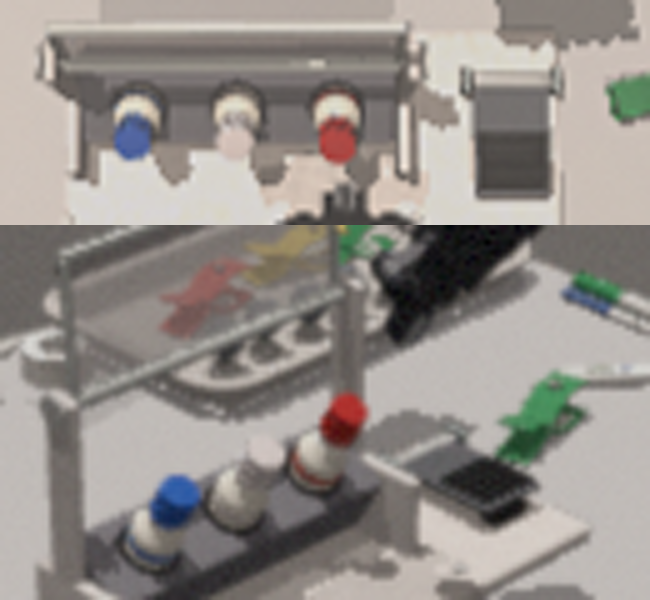

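The view shows the shut tip at scene (398,333) / top (343,187), in line with and short of the red cap. I'll triangulate it against the reported TCP. No more views after this: the ten are used, so later checks will be numeric.

```bash
python3 -c "
from h import *
from station import bot
X,e=tri(T5(343,187),S5(398,334)); print(X,e)
o=bot.get_obs();w,x,y,z=o['tool_rot'];R=Ro.from_quat([x,y,z,w]);print('tip in tool frame mm',R.inv().apply(X-o['eef_pos'])*1000)"
```

```text
[ 0.46581115 -0.04929175  0.19766775] 1.24386637108155
tip in tool frame mm [  1.24649834   0.486531   -28.18144266]
```

The tip really lies about 29 mm short of the reported TCP, matching the treadle contact. Contact with the red cap should therefore come about 70 mm ahead. Approaching.

Request:
step_arm(increments=[[[-1,-1,-2,20,0,0,0],[-1,-2,-4,40,0,0,0],[-1,-2,-4,55,0,0,0],[-1,-2,-4,60,0,0,0],[-1,-2,-4,60,0,0,0],[-1,-2,-4,60,0,0,0]]])

```text
t: 7.3
eef_pos: [0.508, -0.0458, 0.1201]
tool_rot: [0.003, 0.966, -0.009, 0.26]
contact_force: [0.4, 0.0, -0.7]
gripper_width: 0.003
grasp_force: 0.0
```

```bash
python3 -c "
from h import *
inc([.4976,-.0457,.1366],30)"
```

```text
inc mm [ -0.7   0.1 -19.5] deg [ 0.1 -0.1 -0. ] eef [ 0.508  -0.0458  0.1201] F [ 0.4  0.  -0.7] q [ 0.62  0.18 -0.72  2.4   1.14  0.18 -2.74]
```

Joints 6 and 7 are nearing their limits at the full 30° lean. I'll ease the tool's lean to about 18° while keeping the tip on the cap axis.

Request:
step_arm(increments=[[[-1,0,0,-20,0,0,0],[-1,-2,0,-30,0,-4,0],[-1,-5,0,-30,0,-8,0],[-1,-6,0,-30,0,-12,0],[-1,-6,0,-30,0,-12,0],[-1,-6,0,-30,0,-12,0]]])

```text
t: 7.8
eef_pos: [0.4895, -0.0454, 0.1438]
tool_rot: [0.002, 0.987, -0.01, 0.16]
contact_force: [-0.3, -0.4, -0.9]
gripper_width: 0.003
grasp_force: 0.0
```

```bash
cat >> h.py <<'E'
def tipinc(P,lean,d=29):
    "increments so that the real tip (d mm behind TCP) comes to P with this lean"
    yaw=np.load("pose.npy")[2]; l=np.radians(lean)
    zt=Ro.from_euler("z",yaw).apply([np.sin(l),0,-np.cos(l)])
    inc(np.array(P)+zt*d/1000,lean)
ax=Ro.from_euler("z",np.load("pose.npy")[2]).apply([-.5,0,.866])
E
python3 -c "
from h import *
tipinc([.4976,-.0457,.1366],18)
from station import bot
o=bot.get_obs();w,x,y,z=o['tool_rot'];zt=Ro.from_quat([x,y,z,w]).apply([0,0,1]);print(ax,o['eef_pos']-.029*zt, 'travel in tool of 10mm along -axis',Ro.from_quat([x,y,z,w]).inv().apply(-10*ax))"
```

```text
inc mm [ 5.2  0.1 38.4] deg [ 0.1 -0.4 -0.1] eef [ 0.4895 -0.0454  0.1438] F [-0.3 -0.4 -0.9] q [ 0.9   0.21 -1.02  2.24  0.44  0.51 -2.03]
[-0.49992482  0.00867018  0.866     ] [ 0.48038336 -0.04525406  0.17129724] travel in tool of 10mm along -axis [ 2.01085784 -0.01694806  9.7954971 ]
```

Request:
step_arm(increments=[[[-1,2,0,15,0,0,0],[-1,4,0,28,0,0,0],[-1,4.5,0,32,0,0,0],[-1,4.5,0,34,0,0,0],[-1,4.5,0,34,0,0,0]]])

```text
t: 8.22
eef_pos: [0.501, -0.0448, 0.1108]
tool_rot: [0.002, 0.988, -0.008, 0.157]
contact_force: [-0.5, 0.3, 0.1]
gripper_width: -0.002
grasp_force: 0.0
```

```bash
python3 -c "
from h import *
tipinc([.4976,-.0457,.1366],18)"
```

```text
inc mm [4.7 1.  3.5] deg [ 0. -0.  0.] eef [ 0.501  -0.0448  0.1108] F [-0.5  0.3  0.1] q [ 0.77  0.29 -0.91  2.25  0.6   0.46 -2.18]
```

Request:
step_arm(increments=[[[-1,4,1,0,0,0,0],[-1,5,1,2,0,0,0],[-1,5,1,3,0,0,0],[-1,5,1,4,0,0,0],[-1,5,1,4,0,0,0]]])

```text
t: 8.63
eef_pos: [0.5077, -0.0463, 0.109]
tool_rot: [0.001, 0.988, -0.009, 0.157]
contact_force: [-0.5, 0.1, -0.6]
gripper_width: -0.001
grasp_force: 0.0
```

```bash
python3 -c "
from h import *
tipinc([.4976,-.0457,.1366],18)"
```

```text
inc mm [-1.1 -0.4 -0.4] deg [ 0.  -0.  -0.1] eef [ 0.5077 -0.0463  0.109 ] F [-0.5  0.1 -0.6] q [ 0.76  0.3  -0.9   2.24  0.62  0.47 -2.19]
```

Tip is on the axis at the expected surface. Pushing along the axis in small steps.

Request:
step_arm(increments=[[[-1,0,0,1,0,0,0],[-1,0.5,0,2,0,0,0],[-1,0.5,0,3,0,0,0],[-1,0.5,0,3,0,0,0]]])

```text
t: 8.97
eef_pos: [0.5091, -0.0462, 0.1063]
tool_rot: [0.002, 0.988, -0.009, 0.156]
contact_force: [-3.0, -0.1, 4.0]
gripper_width: 0.001
grasp_force: 2.4
```

Request:
step_arm(increments=[[[-1,0,0,1,0,0,0],[-1,0.5,0,2,0,0,0],[-1,0.5,0,2,0,0,0]]])

```text
t: 9.22
eef_pos: [0.5101, -0.0463, 0.1045]
tool_rot: [0.002, 0.988, -0.009, 0.156]
contact_force: [-2.2, -0.8, 4.1]
gripper_width: -0.001
grasp_force: 2.6
```

Request:
step_arm(increments=[[[-1,0,0,1,0,0,0],[-1,0.5,0,2,0,0,0],[-1,0.5,0,2,0,0,0]]])

```text
t: 9.47
eef_pos: [0.5111, -0.0463, 0.1028]
tool_rot: [0.002, 0.988, -0.009, 0.156]
contact_force: [-3.9, 0.5, 4.8]
gripper_width: -0.0
grasp_force: 2.6
```

Request:
step_arm(increments=[[[-1,0,0,1,0,0,0],[-1,0.3,0,1.5,0,0,0],[-1,0.3,0,1.5,0,0,0]]])

```text
t: 9.72
eef_pos: [0.5118, -0.0464, 0.1017]
tool_rot: [0.002, 0.988, -0.009, 0.156]
contact_force: [-7.8, -0.5, 10.8]
gripper_width: 0.0
grasp_force: 6.7
```

Request:
step_arm(increments=[[[-1,0,0,0.5,0,0,0],[-1,0.2,0,1,0,0,0],[-1,0.2,0,1,0,0,0]]])

```text
t: 9.97
eef_pos: [0.512, -0.0464, 0.1014]
tool_rot: [0.003, 0.988, -0.009, 0.156]
contact_force: [-15.1, 0.3, 25.3]
gripper_width: 0.0
grasp_force: 14.9
```

Red is home against its stop (about 29 N peak). I'll retreat, check by camera, then open the fingers partly.

Request:
step_arm(increments=[[[-1,-2,0,-10,0,0,0],[-1,-6,0,-35,0,0,0],[-1,-12,0,-70,0,0,0],[-1,-12,0,-90,0,0,0],[0,-12,-20,-100,0,0,0],[0,-12,-60,-100,0,0,0],[0,-12,-100,-100,0,0,0],[0,-12,-140,-100,0,0,0],[0,-12,-140,-100,0,0,0],[0,-12,-140,-100,0,0,0]]])

```text
t: 10.8
eef_pos: [0.4725, 0.0985, 0.1924]
tool_rot: [0.0, 0.988, -0.005, 0.157]
contact_force: [-0.1, -0.4, 0.4]
gripper_width: 0.503
grasp_force: 0.0
```

```bash
python3 look2.py p5; python3 caps.py; python3 - <<'E'
from h import *
l=np.radians(18); zt=Ro.from_euler("z",np.load("pose.npy")[2]).apply([np.sin(l),0,-np.cos(l)])
top=np.array([.5033,.0939,.1309]); P=top-.011*ax+.011*zt
np.save("P.npy",P)
tipinc(P,18); tipinc(P+.05*ax,18)
E
```

```text
red [ 0.5012 -0.0462  0.1308] res [ 0.13  0.13 -0.17 -0.01] [([np.int32(334), np.int32(206), np.int32(7), np.int32(9), np.int32(50)], 65), ([np.int32(333), np.int32(190), np.int32(10), np.int32(10), np.int32(71)], 85)]
blue [0.5038 0.0938 0.1301] res [ 0.17  0.17 -0.21 -0.03] [([np.int32(293), np.int32(206), np.int32(7), np.int32(9), np.int32(49)], 65), ([np.int32(300), np.int32(205), np.int32(10), np.int32(11), np.int32(78)], 93)]
sep along row 0.13995326509432965 along x -0.00021224486114966405 along axis -0.0006448631990392552
inc mm [ 12.9  -0.5 118. ] deg [ 0.  0. -0.] eef [0.4725 0.094  0.1916] F [ 0.3 -0.4 -0.5] q [ 0.76  0.12 -1.22  2.19  0.42  0.66 -2.32]
inc mm [ 2.5 -0.5 69.2] deg [ 0.  0. -0.] eef [0.4725 0.094  0.1916] F [ 0.3 -0.4 -0.5] q [ 0.76  0.12 -1.22  2.19  0.42  0.66 -2.32]
```

Red is level with blue within noise. Approaching blue.

Request:
step_arm(increments=[[[0,1,0,20,0,0,0],[0,2,0,45,0,0,0],[0,2.5,-0.5,65,0,0,0],[0,2.5,-0.5,69,0,0,0],[0,2.5,-0.5,69,0,0,0]]])

```text
t: 11.32
eef_pos: [0.4956, 0.0927, 0.1257]
tool_rot: [0.002, 0.988, -0.01, 0.155]
contact_force: [-0.3, 0.3, 1.2]
gripper_width: 0.5
grasp_force: 0.0
```

```bash
python3 -c "
from h import *
tipinc(np.load('P.npy'),18)"
```

```text
inc mm [11.4 -1.4 48.2] deg [ 0.1  0.2 -0.2] eef [0.4956 0.0927 0.1257] F [-0.3  0.3  1.2] q [ 0.54  0.3  -1.04  2.22  0.75  0.61 -2.63]
```

Request:
step_arm(increments=[[[0,4,-1,8,0,0,0],[0,6,-1,16,0,0,0],[0,7.5,-1,24,0,0,0],[0,7.5,-1,24,0,0,0]]])

```text
t: 11.65
eef_pos: [0.5115, 0.094, 0.1071]
tool_rot: [0.002, 0.988, -0.01, 0.157]
contact_force: [0.2, 0.3, -0.4]
gripper_width: 0.503
grasp_force: 0.0
```

```bash
python3 -c "
from h import *
tipinc(np.load('P.npy'),18)"
```

```text
inc mm [ 1.9  0.2 25.6] deg [ 0.1 -0.  -0.1] eef [0.5115 0.094  0.1071] F [ 0.2  0.3 -0.4] q [ 0.47  0.36 -0.98  2.21  0.84  0.6  -2.71]
```

Request:
step_arm(increments=[[[0,1,0,6,0,0,0],[0,1.5,0,12,0,0,0],[0,2,0,18,0,0,0],[0,2,0,23,0,0,0],[0,2,0,25,0,0,0],[0,2,0,25,0,0,0]]])

```text
t: 12.15
eef_pos: [0.5204, 0.0951, 0.0829]
tool_rot: [0.001, 0.988, -0.009, 0.156]
contact_force: [0.0, -0.0, -0.1]
gripper_width: 0.499
grasp_force: 0.0
```

```bash
python3 -c "
from h import *
tipinc(np.load('P.npy'),18)"
```

```text
inc mm [ 0.9  1.5 -0.2] deg [ 0.   0.1 -0. ] eef [0.5204 0.0951 0.0829] F [ 0.  -0.  -0.1] q [ 0.41  0.41 -0.92  2.21  0.94  0.57 -2.79]
```

Close on the blue cap.

Request:
step_arm(increments=[[[0,1,1.5,0,0,0,0],[-1,1,1.5,0,0,0,0],[-1,1,1.5,0,0,0,0],[-1,1,1.5,0,0,0,0],[-1,1,1.5,0,0,0,0],[-1,1,1.5,0,0,0,0],[-1,1,1.5,0,0,0,0]]], force=50)

```text
t: 12.73
eef_pos: [0.5216, 0.0928, 0.0842]
tool_rot: [0.002, 0.988, -0.009, 0.157]
contact_force: [-2.3, -2.3, 5.6]
gripper_width: 0.271
grasp_force: 48.7
```

Gripped at about 23 mm width. Pulling out along the cap axis.

Request:
step_arm(increments=[[[-1,-0.4,0,-2,0,0,0],[-1,-0.8,0,-4,0,0,0],[-1,-1.2,0,-6,0,0,0],[-1,-1.6,0,-8,0,0,0],[-1,-1.6,0,-8,0,0,0]]])

```text
t: 13.15
eef_pos: [0.5176, 0.0929, 0.0912]
tool_rot: [0.002, 0.988, -0.009, 0.157]
contact_force: [0.1, -3.7, 1.2]
gripper_width: 0.267
grasp_force: 49.8
```

Request:
step_arm(increments=[[[-1,-0.3,0,-1,0,0,0],[-1,-0.5,0,-2,0,0,0],[-1,-0.5,0,-2,0,0,0]]])

```text
t: 13.4
eef_pos: [0.5169, 0.093, 0.0923]
tool_rot: [0.001, 0.988, -0.009, 0.156]
contact_force: [9.2, -1.3, -13.4]
gripper_width: 0.27
grasp_force: 52.0
```

Request:
step_arm(increments=[[[-1,-0.2,0,-1,0,0,0],[-1,-0.2,0,-1,0,0,0]]])

```text
t: 13.57
eef_pos: [0.5168, 0.093, 0.0925]
tool_rot: [0.0, 0.988, -0.01, 0.156]
contact_force: [19.3, 0.0, -29.0]
gripper_width: 0.269
grasp_force: 52.8
```

Request:
step_arm(increments=[[[0,0,0,0,0,0,0],[0,0,0,0,0,0,0],[0,0,0,0,0,0,0],[0,0,0,0,0,0,0],[0,-4,0,-20,0,0,0],[0,-8,0,-45,0,0,0],[0,-12,0,-75,0,0,0],[0,-14,0,-105,0,0,0],[0,-14,0,-105,0,0,0],[0,-14,0,-105,0,0,0]]])

```text
t: 14.4
eef_pos: [0.4712, 0.0935, 0.1906]
tool_rot: [0.003, 0.987, -0.01, 0.158]
contact_force: [0.7, -1.2, -0.0]
gripper_width: 0.501
grasp_force: 0.0
```

```bash
python3 look2.py p6; python3 caps.py; python3 -c "
from station import bot
print(bot.get_obs()['contact_force'],bot.get_obs()['eef_pos'])"
```

```text
red [ 0.5012 -0.0462  0.1308] res [ 0.13  0.13 -0.17 -0.01] [([np.int32(334), np.int32(206), np.int32(7), np.int32(9), np.int32(50)], 65), ([np.int32(333), np.int32(190), np.int32(10), np.int32(10), np.int32(71)], 85)]
blue [0.4992 0.0941 0.1379] res [ 0.25  0.25 -0.31 -0.04] [([np.int32(292), np.int32(207), np.int32(8), np.int32(9), np.int32(51)], 66), ([np.int32(301), np.int32(203), np.int32(10), np.int32(11), np.int32(80)], 94)]
sep along row 0.14018344214805414 along x -0.00030810554234931425 along axis 0.008397253029624109
[ 0.19717231  0.35808099 -0.68828687] [0.47009709 0.09398789 0.18869344]
```

```bash
python3 - <<'E'
import cv2,numpy as np
from station import bot
a,b=cv2.imread("pics/p3.png").astype(int),cv2.imread("pics/p6.png").astype(int)
d=np.abs(a-b).mean(2)
for n,(u0,u1,v0,v1) in dict(cover=(60,330,230,400),treadle=(470,555,65,200),white=(205,285,440,530)).items(): print(n,d[v0:v1,u0:u1].mean().round(1))
if d[230:400,60:330].mean()<12 and d[65:200,470:555].mean()<12: print(bot.hand_in())
E
```

```text
cover 36.8
treadle 4.2
white 2.3
```

Treadle and white match. The cover area probably differs because the arm is in front of it in the scene view. I'll check it in the top view.

```bash
python3 - <<'E'
import cv2,numpy as np
from station import bot
a,b=cv2.imread("pics/p3.png").astype(int),cv2.imread("pics/p6.png").astype(int)
d=np.abs(a-b).mean(2)
c=d[15:80,35:420].mean(); print("cover top view",c, "scene dark px",(b[230:400,60:330].mean(2)<50).mean(), "scene right part",d[230:330,250:340].mean())
if c<8: print(bot.hand_in())
E
```

```text
cover top view 1.5292440892440893 scene dark px 0.3289760348583878 scene right part 82.2814074074074
the job is handed in; nothing more can be done
None
```

I handed the job in after 14.4 s of robot time: treadle down, cover up, red cap home and blue cap pulled about 9 mm out. The last camera images show the treadle, cover and white spare unchanged since the cover went up, but I have not seen the judge's result.

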